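# Calibrate the parcel scale

## Task

Calibrate the parcel scale: first swing the pivoting steel dust cover aside, about a quarter turn or more, to uncover the service port; then stand the larger of the two calibration weights upright in the middle of the scale's pan, setting it down without dropping it, and let go of it; then press the button in the port all the way in and release it. Finish by swinging the cover back to its stop so that it covers the port again, leaving the weight standing on the pan and the other loose things where they are.

Things in the scene. Friction and masses are not known exactly. Their poses are not given: they have to be found in the camera images.
- scale: grey parcel scale, fixed to the counter, 220 mm (x) by 360 mm (y), housing top 52 mm above the counter. Origin: centre of its underside, on the counter; z up; its front edge with the small display looks to its -x. A square steel pan lies on its +y half; the service port with its dust cover is on its -y half.
- pan_mid (a point): middle of the pan's upper face, 62 mm above the counter; the pan is 170 by 170 mm, flat, no rim; axes as the scale's
- port_mid (a point): middle of the service port, at the top of its round collar, 64 mm above the counter (collar 68 mm outside, 60 mm inside). The round black button inside (38 mm across) has its top 0.5 mm below this point when out.
- button (a joint): travel of the button in m: 0 = out, 0.005 = fully in (pressed straight down). Spring: about 1 N to start, 4.6 N fully in; springs back when released
- cover_pin (a point): upright pin on which the dust cover pivots, 85 mm in scale +x from the port's middle; this point is on the pin's axis at the underside of the cover, 65.5 mm above the counter. A pin head of 20 mm diameter stands 8 mm above this point.
- cover (a joint): angle of the dust cover in rad: 0 = at its stop, disc centred over the port, arm pointing from the pin to scale -x; grows anticlockwise seen from above, the disc swinging over the scale's -y end, stop at 1.9. Light friction (about 0.06 Nm); stays where it is left. May start slightly ajar, up to 0.25.
- cover_knob (a point): top centre of the dust cover's upright round knob: 18 mm diameter, 32 mm tall above the cover's top face, at the disc's centre, 85 mm from the pin's axis; moves with the cover. The cover is a flat steel plate 4 mm thick (top face 69.5 mm above the counter, knob top 101.5 mm), about 143 mm long, disc 82 mm across, arm 34 mm wide.
- weight: the larger chrome calibration weight, loose, upright: cylinder 52 mm diameter and 45 mm tall, then a neck 18 mm across and a knob 28 mm across (58 to 73 mm up), 75 mm tall in all, about 0.75 kg. Origin: centre of its underside, z up.
- small_weight: the smaller chrome calibration weight, same shape, 36 mm diameter, 54 mm tall; a bystander. Origin: centre of its underside.
- candle_holder: small pewter candle holder, foot 80 mm across, 63 mm tall; a bystander, origin centre of underside
- phone_stand: clear acrylic phone stand, 80 by 75 mm, about 100 mm tall, behind the scale; a bystander, origin centre of underside
- bottle_cap: teal silicone bottle cap, 62 mm across, 22 mm tall, in front of the scale; a bystander, origin centre of underside
- scanner: hand-held code scanner lying down, about 190 by 65 by 55 mm; a bystander, origin on the counter under its middle
- tape_roll: roll of clear packing tape lying flat, 110 mm across, 48 mm tall; a bystander, origin centre of underside
Mind the look-alikes: they are no part of the job. What is shaped like the weight but pink or yellow is not meant.

How it is judged (in metres and radians):
On the way, in this order (a step that is already met when the one before it is completed fails the run):
1. the dust cover is swung aside (beyond 1.3 rad) and the port is uncovered (value of joint cover above 1.3 rad), for 0.1 s.
2. the larger weight stands released, upright, in the middle of the pan (within 35 mm) (horizontal distance between weight and pan_mid below 0.035 m and z of weight in the frame of pan_mid below 0.006 m and angle between weight's own z axis and vertical below 0.1 rad and contact force between weight and scale above 2 N and contact force between weight and the fingers below 0.1 N), for 0.2 s.
3. the button is pressed in (beyond 4 mm of 5) while the weight stands on the pan (all of step 2 and value of joint button above 0.004 m), for 0.05 s.
4. the cover is back over the port (under 0.11 rad) (all of step 2 and value of joint cover below 0.11 rad), for 0.1 s.
At the end, for the whole second after the job is handed in: The dust cover is back over the port (joint under 0.11 rad), the button is out (under 1.5 mm), and the larger weight stands upright (within 0.1 rad), released and at rest on the pan, within 35 mm of its middle (all of step 4 and linear speed of weight below 0.02 m/s and value of joint button below 0.0015 m); the robot touches nothing.
It fails at once if a bystander is shifted by more than 40 mm (distance of any of small_weight, candle_holder, phone_stand, bottle_cap, scanner, tape_roll from where it was at the start of the episode above 0.04 m).
It fails at once if a bystander is tipped over (angle between any of small_weight, candle_holder, phone_stand, bottle_cap, scanner, tape_roll's own z axis and vertical above 0.6 rad).
It fails at once if the larger weight is dropped (falls free faster than 0.45 m/s) (contact force between weight and anything else below 0.05 N and linear speed of weight above 0.45 m/s).
It fails at once if the larger weight is knocked over (angle between weight's own z axis and vertical above 0.8 rad).
It also fails if it takes over 72 s, if anything falls off the work surface, if the arm or the gripper's body presses on something with over 40 N, if the wrist force passes 120 N, or if a joint passes its speed limit or range.

## Robot

A 6-joint arm with a two-finger parallel gripper is mounted at the origin on the work surface. World frame = base frame: x ahead of the robot, y to its left, z up, the work surface at z = 0. Lengths are in mm, angles in rad, forces in N, time in s.
With the tool pointing down it reaches from about 400 to 925 mm from the base axis. Payload 12.5 kg.
Tool frame: the origin (TCP) lies midway between the tips of the shut fingers; the grasp point (between the pads) lies 19 mm behind it (env.tcp_to_grasp is the distance from the TCP to the grasp point, in mm); z points along the fingers, y is the line along which they close (so a half turn about z gives the same grasp; the last joint's range is limited). The gripper opens to 95 mm and grips with 3 to 60 N. Pads are 20 mm wide; open, the fingers measure 119 mm over their backs; the gripper's body (75 mm by 180 mm) begins 59 mm behind the grasp point.
Start: joints at [-1.414, 0.491, 1.559, -0, 1.092, -0.106], TCP at [162.388, -603.553, 214.661] pointing down, gripper open.
Joint ranges: [-3.1, 3.1], [-0.84, 2.19], [0.05, 2.79], [-1.13, 4.28], [0.06, 2.93], [-2.69, 2.69]. Speed limits (rad/s): [2.22, 2.22, 2.79, 3.14, 3.14, 3.14].

## Interface

Orientations are given as [roll, pitch, yaw] about the fixed x, y, z axes, in that order (R = Rz(yaw) Ry(pitch) Rx(roll)).
In Python, from cell import env gives the robot as it stands. The module is installed in compiled form; this text tells all that it offers.
- The arm moves only by the tool step_arm, never from a script. Its argument "plan" is a list that holds one entry, the list of rows, each a list of 5 numbers: the shift along the tool's x, y, z in mm, then the turn about the tool's z in degrees, then the opening, from -1 (shut) to 1 (fully open). A call has 1 to 8 rows; each row is the pose to reach, as a shift and turn from the pose commanded when the call began, along the tool's axes at that moment; what a row does not reach only later rows make up. A row lasts 1/12 s, in which the tool goes at most 41.7 mm and 7.16 degrees, less where a joint would pass 70% of its speed; a pose out of reach is approached as far as the arm can. A call with a gripper value outside its range is refused whole. The fingers move at their own pace and stop on an object; the grip force is fixed at half the most. Time passes only in rows, so rows that repeat a pose let the fingers close. It gives the time, the measured TCP pose, the force, the opening and the grip force at its end, in the units of the state.
- env.state(): the state, without advancing time (a new reading comes with each control period).
- env.read_camera(name): name is "side" or "top" or "wrist"; returns the picture (480x640x3 uint8, blue, green, red); there is no depth.
- env.get_calibration(name): a dict with "K" (3x3 intrinsics, pixels), "D" ([k1, k2, p1, p2, k3] as OpenCV has them; the pictures are not rectified), "extrinsics" (4x4, takes a point from world to camera coordinates). Camera axes: x right, y up, looking along -z (the intrinsics and any distortion apply to the point x, -y, -z); pixel columns grow to the right and rows downward; lengths in mm; the calibration is good to about 2 mm. A picture is of the moment at which its call begins: read the wrist's pose just before it. get_calibration takes no time and is no camera call; for the wrist camera it gives the pose at the moment of the call.
- env.job_done(): hands the job in; it is judged then, once.
The state is a dict: "t": time; "joints": joint angles; "qvel": joint speeds; "tau": joint torques, N m; "eef_pos": TCP position; "tcp_rot": TCP orientation; "ft_force": force on the tool from outside, world axes, zero at the start; "moment": the same for the moment, N m; "opening": opening from 0.0 (shut) to 1.0 (fully open); "grip_force": force on a finger pad.
Only numpy, scipy, OpenCV 4.12 (cv2) and the standard library are available. Lean on these libraries where they do the work, as an engineer would, in place of code of your own. Each camera call takes 0.05 s, during which the arm holds its last target. There are 200 camera calls.

## Working session

There is one attempt and no reset: what is moved stays moved. The work goes in short steps, Python scripts to look and compute and a tool call to move; the robot and the scene stay as the last step left them, time stands still between calls to the robot, and variables do not carry over. Pictures are saved under pics/ and viewed, at most 10 in all, crops included, and the job is handed in when it is done.

Besides the shell and the picture viewer there is one more tool, called after "Request:" by a JSON object that holds its "fn" and its "kwargs", one argument or row to a line. step_arm: Moves the arm, as the interface text tells. Its arguments: {"type":"object","properties":{"plan":{"type":"array"}},"required":["plan"]}

```bash
mkdir -p pics
cat > h.py <<'E'
import numpy as np, cv2
from cell import env
def ray(name,px,z,cal=None):
    c=cal or env.get_calibration(name)
    K=np.array(c["K"],float);D=np.array(c["D"],float);T=np.array(c["extrinsics"],float)
    p=cv2.undistortPoints(np.array(px,float).reshape(-1,1,2),K,D).reshape(-1,2)
    R=T[:3,:3];o=-R.T@T[:3,3]
    d=np.c_[p[:,0],-p[:,1],-np.ones(len(p))]@R
    return o+d*((z-o[2])/d[:,2])[:,None]
def proj(name,P):
    c=env.get_calibration(name)
    K=np.array(c["K"],float);D=np.array(c["D"],float);T=np.array(c["extrinsics"],float)
    q=np.atleast_2d(P)@T[:3,:3].T+T[:3,3]
    q=q*[1,-1,-1]
    return cv2.projectPoints(q,np.zeros(3),np.zeros(3),K,D)[0].reshape(-1,2)
E
python3 - <<'E'
from h import *
for n in("top","side","wrist"):
    cv2.imwrite(f"pics/{n}0.png",env.read_camera(n)); T=np.array(env.get_calibration(n)["extrinsics"]);print(n,(-T[:3,:3].T@T[:3,3]).round())
s=env.state();print(s["t"],s["eef_pos"],s["tcp_rot"])
E
```

```text
top [ 395.   53. 1210.]
side [163. 732. 932.]
wrist [ 239. -583.  383.]
0.15 [ 162.35433092 -603.37173415  214.2362252 ] [-3.14082666e+00 -6.14752701e-05  2.62829223e-01]
```

View pics/top0.png

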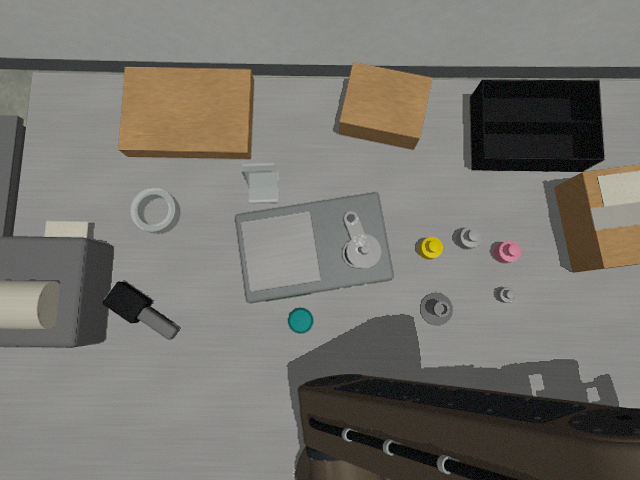

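View pics/side0.png

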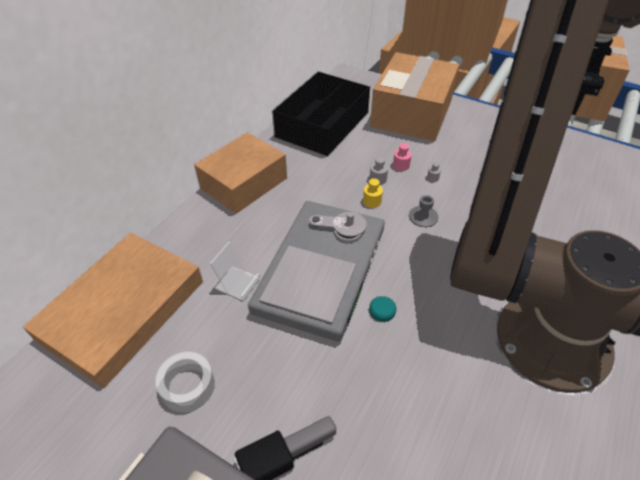

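The top view shows the pan at (281,251), the cover disc at (362,250) with its pin at (350,217). There are four weight shapes: yellow (431,247), pink (508,252), chrome (468,238) and small chrome (505,295). The chrome one at (468,238) fits, being the larger of the two chrome ones. I'll confirm it in a crop and measure.

Run:
```python
from h import *
im=cv2.imread("pics/top0.png")
cv2.imwrite("pics/crop1.png",cv2.resize(im[180:320,225:535],None,fx=2.5,fy=2.5,interpolation=cv2.INTER_CUBIC))
g=cv2.cvtColor(im,cv2.COLOR_BGR2GRAY)
c=ray("top",[(235,213),(378,193),(393,278),(248,302)],52);print(c.round(1),c.mean(0))
print(ray("top",[(350,217)],73),ray("top",[(363,251)],101))
for z,p in((75,(469,237)),(54,(505,295)),(75,(431,246)),(75,(508,251)),(30,(437,309)),(20,(300,320))): print(p,ray("top",[p],z).round(1))
```

```text
[[ 618.2  284.3   52. ]
 [ 674.5  -64.9   52. ]
 [ 467.1 -101.    52. ]
 [ 403.9  242.8   52. ]] [540.90222707  90.29105792  52.        ]
[[609.35621725   4.01841988  73.        ]] [[524.75921977 -25.6465636  101.        ]]
(469, 237) [[ 565.9 -277.2   75. ]]
(505, 295) [[ 432.6 -363.1   54. ]]
(431, 246) [[ 542.7 -187.7   75. ]]
(508, 251) [[ 534.3 -366.8   75. ]]
(437, 309) [[ 396.4 -208.8   30. ]]
(300, 320) [[363.4 120.1  20. ]]
```

View pics/crop1.png

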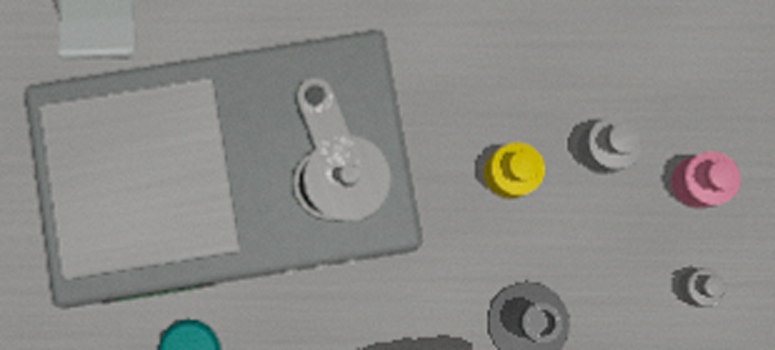

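The crop confirms it: the larger chrome weight's knob is at crop (624,137), image (474.6,234.8), clearly bigger than the small chrome one at image (506,294). The cover knob is at image (364,250) and the pin at (351,218).

Run:
```python
from h import *
f=lambda p,z: ray("top",np.array(p)/2.5+[225,180],z)
pin=f([(316,95)],73.5)[0];kn=f([(348,175)],101.5)[0];w=f([(624,137)],75)[0]
pc=f([(40,105),(212,78),(239,252),(62,279)],62);e=pc[0]-pc[1];e2=pc[3]-pc[2]
print("pin",pin,"knob",kn,np.linalg.norm((kn-pin)[:2]),"w",w,"pan",pc.mean(0))
yaw=[np.degrees(np.arctan2(-v[0],v[1])) for v in(e,e2)];print(yaw)
yaw=np.mean(yaw);print("cover",np.degrees(np.arctan2(*(kn-pin)[1::-1]))%360-180-yaw)
# wrist move to knob
s=env.state();p=np.array(s["eef_pos"]);a=s["tcp_rot"][2]
R=np.array([[np.cos(a),np.sin(a)],[np.sin(a),-np.cos(a)]])
print(R.T@(kn-p)[:2])
```

```text
pin [606.88728201   0.66470004  73.5       ] knob [527.07426177 -28.36353883 101.5       ] 84.92795094514207 w [ 571.35493591 -290.48988166   75.        ] pan [525.73791439 169.34772855  62.        ]
[np.float64(10.134366487957704), np.float64(9.682726315380004)]
cover 10.077934651567592
[ 501.58998023 -460.50249118]
```

Request:
{"fn": "step_arm", "kwargs": {
  "plan": [
    [[42,-38,5,-5,1],[82,-76,10,-5,1],[122,-114,15,-5,1],[162,-152,20,-5,1],[202,-190,25,-5,1],[242,-228,30,-5,1],[275,-255,30,-5,1],[300,-275,30,-5,1]]
  ]
}}

```text
t: 0.82
eef_pos: [339.4, -320.3, 187.7]
tcp_rot: [-3.141, 0.0, 0.35]
ft_force: [2.3, -1.2, -0.4]
opening: 1.002
grip_force: 0.0
```

```bash
cat >> h.py <<'E'
def to(x,y,z,yaw=None):
    s=env.state();p=np.array(s["eef_pos"]);r=s["tcp_rot"];a=r[2]
    R=np.array([[np.cos(a),np.sin(a)],[np.sin(a),-np.cos(a)]])
    print("t",round(s["t"],2),"pos",p.round(1),"yaw",np.degrees(a).round(1),"rp",np.round(r[:2],3),"F",np.round(s["ft_force"],1),"op",round(s["opening"],3),"shift",(R.T@(np.array([x,y])-p[:2])).round(1),(p[2]-z).round(1),"turn",None if yaw is None else (np.degrees(a)-yaw).round(1))
E
python3 -c "
from h import *
to(527,-28,150,20)"
```

```text
t 0.82 pos [ 339.4 -320.3  187.7] yaw 20.0 rp [-3.141  0.   ] F [ 2.3 -1.2 -0.4] op 1.002 shift [ 276.3 -210.4] 37.7 turn 0.0
```

Request:
{"fn": "step_arm", "kwargs": {
  "plan": [
    [[33,-25,5,0,1],[66,-50,10,0,1],[99,-75,15,0,1],[132,-100,20,0,1],[165,-125,20,0,1],[198,-150,20,0,1],[230,-175,20,0,1],[263,-200,20,0,1]]
  ]
}}

```text
t: 1.48
eef_pos: [518.1, -42.1, 167.8]
tcp_rot: [3.142, 0.0, 0.35]
ft_force: [-0.5, -0.6, -0.7]
opening: 1.003
grip_force: 0.0
```

```bash
python3 -c "
from h import *
to(527,-28,78,20)
c=env.get_calibration('wrist');im=env.read_camera('wrist');cv2.imwrite('pics/w1.png',im)
to(527,-28,78,20)
print(proj('wrist',[[527,-28,101.5],[607,.7,73.5],[523,-14,64]]))"
```

```text
t 1.48 pos [518.1 -42.1 167.8] yaw 20.1 rp [3.142 0.   ] F [-0.5 -0.6 -0.7] op 1.003 shift [ 13.2 -10.2] 89.8 turn 0.1
t 1.53 pos [521.3 -37.5 168. ] yaw 20.2 rp [-3.141e+00 -2.000e-03] F [-1.7  3.3 -0.2] op 1.001 shift [ 8.7 -6.9] 90.0 turn 0.2
[[310.03607767 240.85263532]
 [311.39207338 107.52124942]
 [292.03918484 225.20539493]]
```

View pics/w1.png

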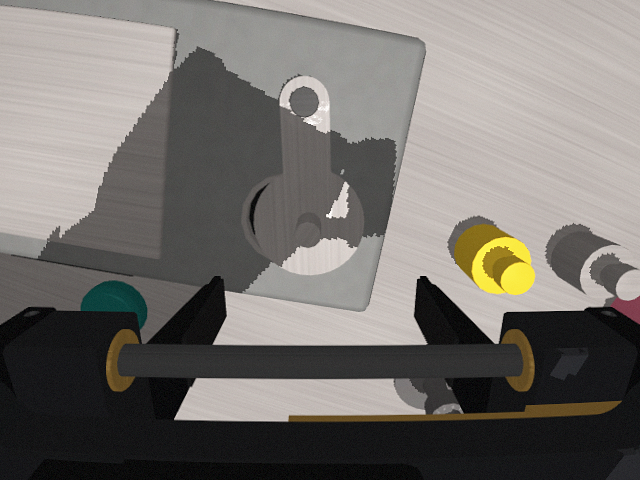

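The wrist view shows the cover knob top at (308,222), midway between the fingers in line with the arm, and the pin at (303,102). This agrees with my estimate, so I'll move over it and go down.

Request:
{"fn": "step_arm", "kwargs": {
  "plan": [
    [[7,-5,30,0,1],[7,-5,60,0,1],[7,-5,60,0,1],[7,-5,60,0,1]]
  ]
}}

```text
t: 1.87
eef_pos: [521.7, -37.0, 107.2]
tcp_rot: [-3.14, 0.003, 0.35]
ft_force: [-0.3, -0.3, 0.2]
opening: 0.998
grip_force: 0.0
```

```bash
python3 -c "
from h import *
to(527,-28,78,20)"
```

```text
t 1.87 pos [521.7 -37.  107.2] yaw 20.1 rp [-3.14e+00  3.00e-03] F [-0.3 -0.3  0.2] op 0.998 shift [ 8.1 -6.6] 29.2 turn 0.1
```

Request:
{"fn": "step_arm", "kwargs": {
  "plan": [
    [[8,-6.5,0,0,1],[8,-6.5,29,0,1],[8,-6.5,29,0,-0.35],[8,-6.5,29,0,-0.35],[8,-6.5,29,0,-0.35],[8,-6.5,29,0,-0.35],[8,-6.5,29,0,-0.35]]
  ]
}}

```text
t: 2.45
eef_pos: [528.1, -28.4, 80.1]
tcp_rot: [3.141, -0.001, 0.35]
ft_force: [-0.5, -0.1, -0.0]
opening: 0.705
grip_force: 0.0
```

Run:
```python
from h import *
to(527,-28,78,20)
# arc in tool frame at yaw a: pin and waypoints
pin=np.array([606.9,.7]);s=env.state();p=np.array(s["eef_pos"])[:2];a=s["tcp_rot"][2]
R=np.array([[np.cos(a),np.sin(a)],[np.sin(a),-np.cos(a)]])
for d in range(0,91,7):
    th=np.radians(200+d);q=pin+85*np.array([np.cos(th),np.sin(th)]);print(d,(R.T@(q-p)).round(1))
```

```text
t 2.45 pos [528.1 -28.4  80.1] yaw 20.0 rp [ 3.141e+00 -1.000e-03] F [-0.5 -0.1 -0. ] op 0.705 shift [-0.9 -0.7] 2.1 turn 0.0
0 [-1.  -0.4]
7 [-0.4 10. ]
14 [ 1.5 20.2]
21 [ 4.6 30.1]
28 [ 8.9 39.5]
35 [14.4 48.4]
42 [20.8 56.5]
49 [28.2 63.8]
56 [36.4 70.1]
63 [45.4 75.4]
70 [54.9 79.5]
77 [64.8 82.5]
84 [75.1 84.2]
```

Request:
{"fn": "step_arm", "kwargs": {
  "plan": [
    [[-1,0,0,0,-0.35],[-1,0,0,0,-0.35],[-1,0,0,0,-0.35],[-1,0,0,0,-0.35],[-1,0,0,0,-0.35],[-1,0,0,0,-0.35]]
  ]
}}

```text
t: 2.95
eef_pos: [526.7, -28.6, 78.8]
tcp_rot: [3.142, 0.0, 0.35]
ft_force: [0.2, -0.4, 0.5]
opening: 0.335
grip_force: 0.0
```

Request:
{"fn": "step_arm", "kwargs": {
  "plan": [
    [[-0.5,10,0,-7,-0.35],[1.5,20,0,-14,-0.35],[4.5,30,0,-21,-0.35],[9,39.5,0,-28,-0.35],[14.5,48.5,0,-35,-0.35],[21,56.5,0,-42,-0.35],[21,56.5,0,-42,-0.35]]
  ]
}}

```text
t: 3.53
eef_pos: [566.9, -75.3, 78.7]
tcp_rot: [3.141, -0.0, 1.088]
ft_force: [0.0, 1.3, 0.1]
opening: 0.325
grip_force: 0.0
```

Run:
```python
from h import *
th=np.radians(242);to(606.9+85*np.cos(th),.7+85*np.sin(th),78,62)
```

```text
t 3.53 pos [566.9 -75.3  78.7] yaw 62.4 rp [ 3.141 -0.   ] F [0.  1.3 0.1] op 0.325 shift [ 0.9 -0.4] 0.7 turn 0.4
```

Request:
{"fn": "step_arm", "kwargs": {
  "plan": [
    [[1,10,0,-7,-0.35],[3,20,0,-14,-0.35],[6,30,0,-21,-0.35],[10,40,0,-28,-0.35],[15.5,49,0,-35,-0.35],[22,57,0,-42,-0.35],[29,64,0,-49,-0.35],[29,64,0,-49,-0.35]]
  ]
}}

```text
t: 4.2
eef_pos: [636.7, -78.3, 78.7]
tcp_rot: [3.141, 0.0, 1.94]
ft_force: [-0.1, 0.4, 0.9]
opening: 0.325
grip_force: 0.0
```

Run:
```python
from h import *
th=np.radians(291);to(606.9+85*np.cos(th),.7+85*np.sin(th),160,111)
cv2.imwrite("pics/top2.png",cv2.resize(env.read_camera("top")[160:340,225:535],None,fx=2.5,fy=2.5))
```

```text
t 4.2 pos [636.7 -78.3  78.7] yaw 111.2 rp [3.141 0.   ] F [-0.1  0.4  0.9] op 0.325 shift [-0.6  0.5] -81.3 turn 0.2
```

View pics/top2.png

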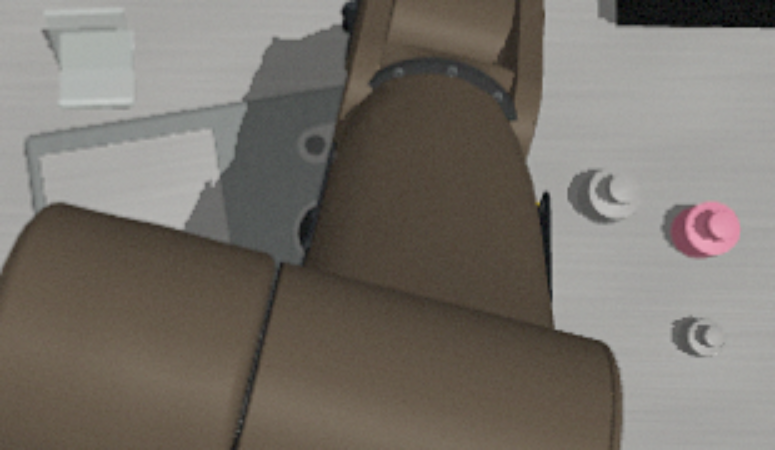

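Only the port's black inside and the pin are visible past the arm, so the cover has followed the cage. I'll rise and go over the weight.

Request:
{"fn": "step_arm", "kwargs": {
  "plan": [
    [[0,0,-40,0,-0.35],[0,0,-80,0,0],[0,0,-110,0,0.5],[0,0,-110,0,1],[0,0,-110,0,1]]
  ]
}}

```text
t: 4.67
eef_pos: [635.7, -78.8, 190.5]
tcp_rot: [3.139, 0.002, 1.932]
ft_force: [-0.6, -0.1, -0.8]
opening: 0.55
grip_force: 0.0
```

```bash
python3 -c "
from h import *
to(570,-288,190,90)"
```

```text
t 4.67 pos [635.7 -78.8 190.5] yaw 110.7 rp [3.139e+00 2.000e-03] F [-0.6 -0.1 -0.8] op 0.55 shift [-172.4 -135.5] 0.5 turn 20.7
```

Request:
{"fn": "step_arm", "kwargs": {
  "plan": [
    [[-28,-22,0,5,1],[-57,-45,0,10,1],[-86,-67,0,15,1],[-115,-90,0,20,1],[-143,-113,0,20.5,1],[-172,-135,0,20.5,1],[-172,-135,0,20.5,1],[-172,-135,0,20.5,1]]
  ]
}}

```text
t: 5.33
eef_pos: [570.1, -289.1, 187.0]
tcp_rot: [-3.139, -0.002, 1.574]
ft_force: [-0.6, 1.1, -1.1]
opening: 0.997
grip_force: 0.0
```

```bash
python3 -c "
from h import *
print(proj('wrist',[[570,-288,75]]))
cv2.imwrite('pics/w2.png',env.read_camera('wrist'))
to(570,-288,11,90)"
```

```text
[[321.60934695 235.07704315]]
t 5.38 pos [ 570.7 -287.8  187.3] yaw 90.3 rp [-3.139e+00 -2.000e-03] F [0.6 0.6 0.1] op 0.995 shift [-0.2 -0.7] 176.3 turn 0.3
```

View pics/w2.png

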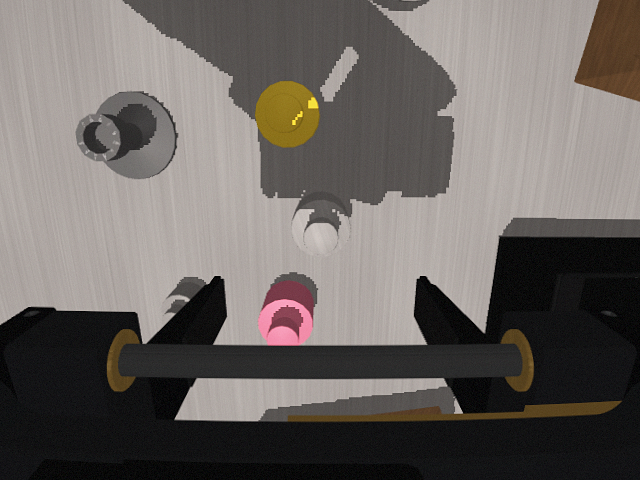

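The wrist view shows the chrome weight's knob at (321,237), where predicted, with yellow at (287,113) and pink at (283,335) clear of the fingers. I'll go down and grip.

Request:
{"fn": "step_arm", "kwargs": {
  "plan": [
    [[0,0,40,0,1],[0,0,80,0,1],[0,0,120,0,1],[0,0,150,0,1],[0,0,175,0,1],[0,0,175,0,1],[0,0,175,0,1]]
  ]
}}

```text
t: 5.97
eef_pos: [571.5, -286.3, 12.9]
tcp_rot: [-3.139, -0.002, 1.581]
ft_force: [0.4, -0.5, 1.0]
opening: 1.0
grip_force: 0.0
```

Request:
{"fn": "step_arm", "kwargs": {
  "plan": [
    [[0,0,0,0,0.3],[0,0,0,0,-0.1],[0,0,0,0,-0.4],[0,0,0,0,-1],[0,0,0,0,-1],[0,0,0,0,-1],[0,0,0,0,-1],[0,0,0,0,-1]]
  ]
}}

```text
t: 6.63
eef_pos: [571.2, -287.8, 14.1]
tcp_rot: [-3.14, -0.0, 1.58]
ft_force: [-4.1, -0.0, 4.3]
opening: 0.537
grip_force: 30.0
```

```bash
python3 -c "
from h import *
to(525.7,169.3,74,90)"
```

```text
t 6.63 pos [ 571.2 -287.8   14.1] yaw 90.6 rp [-3.14 -0.  ] F [-4.1 -0.   4.3] op 0.537 shift [457.6 -41. ] -59.9 turn 0.6
```

Request:
{"fn": "step_arm", "kwargs": {
  "plan": [
    [[0,0,-20,0,-1],[0,0,-50,0,-1],[0,0,-85,0,-1],[0,0,-120,0,-1],[0,0,-145,0,-1],[0,0,-145,0,-1]]
  ]
}}

```text
t: 7.13
eef_pos: [573.2, -288.6, 163.4]
tcp_rot: [3.136, 0.004, 1.58]
ft_force: [1.1, -0.4, -8.5]
opening: 0.532
grip_force: 30.0
```

Request:
{"fn": "step_arm", "kwargs": {
  "plan": [
    [[20,-2,0,0,-1],[50,-5,0,0,-1],[85,-8,0,0,-1],[120,-11,0,0,-1],[155,-14,0,0,-1],[190,-17,0,0,-1],[225,-20,0,0,-1],[260,-23,0,0,-1]]
  ]
}}

```text
t: 7.8
eef_pos: [544.8, -26.3, 156.6]
tcp_rot: [-3.138, -0.001, 1.58]
ft_force: [0.3, -0.2, -7.6]
opening: 0.537
grip_force: 30.0
```

Request:
{"fn": "step_arm", "kwargs": {
  "plan": [
    [[35,-3,0,0,-1],[70,-6,0,0,-1],[105,-10,0,0,-1],[135,-13,0,0,-1],[160,-16,0,0,-1],[180,-18,0,0,-1],[190,-18,0,0,-1],[190,-18,0,0,-1]]
  ]
}}

```text
t: 8.47
eef_pos: [525.4, 163.3, 157.0]
tcp_rot: [-3.139, 0.0, 1.583]
ft_force: [-0.1, 0.3, -7.8]
opening: 0.533
grip_force: 30.0
```

```bash
python3 -c "
from h import *
cv2.imwrite('pics/side3.png',env.read_camera('side'))
to(525.7,169.3,76,90)"
```

```text
t 8.52 pos [525.7 162.1 157.3] yaw 90.6 rp [-3.139e+00  1.000e-03] F [ 0.3  0.1 -8.5] op 0.543 shift [7.2 0.1] 81.3 turn 0.6
```

View pics/side3.png

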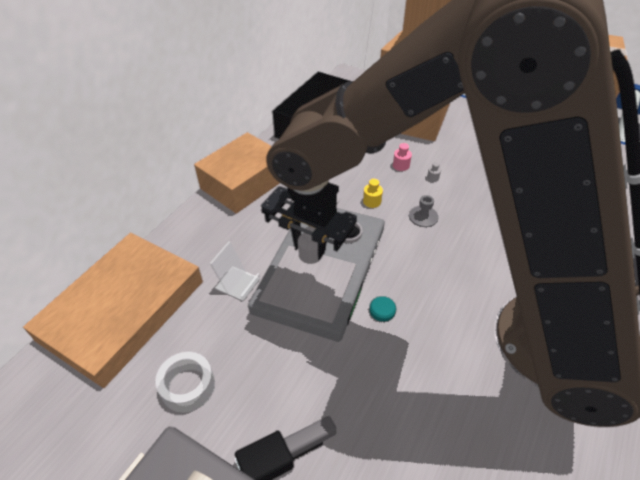

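The side view shows the weight held upright over the pan at (312,245), with the bystanders untouched. Lowering now.

Request:
{"fn": "step_arm", "kwargs": {
  "plan": [
    [[7,0,25,0,-1],[7,0,50,0,-1],[7,0,65,0,-1],[7,0,73,0,-1],[7,0,76,0,-1],[7,0,76,0,-1],[7,0,76,0,-1]]
  ]
}}

```text
t: 9.1
eef_pos: [526.8, 168.4, 83.4]
tcp_rot: [3.141, -0.0, 1.58]
ft_force: [0.0, -1.1, -7.9]
opening: 0.539
grip_force: 30.0
```

Request:
{"fn": "step_arm", "kwargs": {
  "plan": [
    [[0,0,1.5,0,-1],[0,0,3,0,-1],[0,0,4,0,-1],[0,0,4,0,-1]]
  ]
}}

```text
t: 9.43
eef_pos: [526.3, 168.8, 79.0]
tcp_rot: [3.141, 0.0, 1.581]
ft_force: [1.0, -0.1, -8.5]
opening: 0.537
grip_force: 30.0
```

Request:
{"fn": "step_arm", "kwargs": {
  "plan": [
    [[0,0,1,0,-1],[0,0,2,0,-1],[0,0,2,0,-1]]
  ]
}}

```text
t: 9.68
eef_pos: [526.2, 168.8, 76.7]
tcp_rot: [-3.141, 0.0, 1.581]
ft_force: [0.0, 0.2, -8.0]
opening: 0.537
grip_force: 30.0
```

Request:
{"fn": "step_arm", "kwargs": {
  "plan": [
    [[0,0,0.5,0,-1],[0,0,1,0,-1],[0,0,1,0,-1]]
  ]
}}

```text
t: 9.93
eef_pos: [526.3, 168.8, 76.1]
tcp_rot: [3.141, 0.0, 1.581]
ft_force: [-0.7, -0.6, -3.1]
opening: 0.536
grip_force: 30.0
```

Contact: the load is down to −3 N. I'll lower a touch more, then release.

Request:
{"fn": "step_arm", "kwargs": {
  "plan": [
    [[0,0,0.4,0,-1],[0,0,0.4,0,-1],[0,0,0.4,0,0.5],[0,0,0.4,0,1],[0,0,0.4,0,1],[0,0,0.4,0,1],[0,0,0.4,0,1],[0,0,0.4,0,1]]
  ]
}}

```text
t: 10.6
eef_pos: [526.4, 168.8, 75.4]
tcp_rot: [3.141, 0.0, 1.581]
ft_force: [-0.3, -0.2, -0.2]
opening: 0.903
grip_force: 0.0
```

Request:
{"fn": "step_arm", "kwargs": {
  "plan": [
    [[0,0,-20,0,1],[0,0,-55,0,1],[0,0,-90,0,1],[0,0,-105,0,1],[0,0,-105,0,1]]
  ]
}}

```text
t: 11.02
eef_pos: [527.7, 169.1, 184.1]
tcp_rot: [3.135, -0.001, 1.581]
ft_force: [0.2, 0.4, 0.4]
opening: 1.005
grip_force: 0.0
```

```bash
python3 -c "
from h import *
to(523.2,-13.9,120,100)"
```

```text
t 11.02 pos [527.7 169.1 184.1] yaw 90.6 rp [ 3.135e+00 -1.000e-03] F [0.2 0.4 0.4] op 1.005 shift [-182.9   -6.3] 64.1 turn -9.4
```

Request:
{"fn": "step_arm", "kwargs": {
  "plan": [
    [[-25,-1,0,0,0.5],[-60,-2,0,0,0],[-95,-3,0,0,-1],[-130,-4.5,0,0,-1],[-160,-5.5,0,0,-1],[-182,-6,0,0,-1],[-182,-6,10,0,-1],[-182,-6,20,0,-1]]
  ]
}}

```text
t: 11.68
eef_pos: [521.9, -14.1, 159.4]
tcp_rot: [-3.142, -0.0, 1.578]
ft_force: [0.6, 0.9, 0.5]
opening: 0.493
grip_force: 0.0
```

Request:
{"fn": "step_arm", "kwargs": {
  "plan": [
    [[0,0,0,0,-1],[0,0,0,0,-1],[0,0,0,0,-1],[0,0,0,0,-1],[0,0,0,0,-1]]
  ]
}}

```text
t: 12.1
eef_pos: [522.2, -12.7, 160.7]
tcp_rot: [3.141, 0.0, 1.581]
ft_force: [0.2, -0.2, 0.5]
opening: 0.147
grip_force: 0.0
```

```bash
python3 -c "
from h import *
print(proj('wrist',[[523.2,-13.9,64],[526.3,168.8,137],[526.3,168.8,107]]))
c=env.get_calibration('wrist');cv2.imwrite('pics/w3.png',env.read_camera('wrist'))
np.save('c3.npy',c,allow_pickle=True)
to(523.2,-13.9,65,100)"
```

```text
[[ 322.75985197  243.40495312]
 [ 336.43359491 -100.97345965]
 [ 334.03916214  -68.291743  ]]
t 12.15 pos [522.2 -12.8 160.7] yaw 90.6 rp [3.141 0.   ] F [-0.3 -0.6  0.1] op 0.107 shift [-1.1  1. ] 95.7 turn -9.4
```

View pics/w3.png

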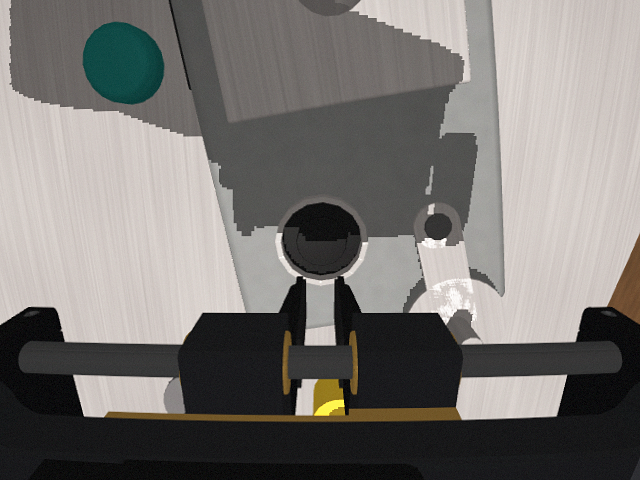

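The wrist view shows the port uncovered, its collar centre at (322,239) within 3 mm of the prediction. The cover is clear to the right and the weight's foot is on the pan at the top edge, (330,5). I'll go down and press.

Request:
{"fn": "step_arm", "kwargs": {
  "plan": [
    [[1,1,30,0,-1],[1,1,60,0,-1],[1,1,82,0,-1],[1,1,90,0,-1],[1,1,92,0,-1],[1,1,92,0,-1],[1,1,92,0,-1]]
  ]
}}

```text
t: 12.73
eef_pos: [523.7, -12.3, 69.6]
tcp_rot: [3.14, 0.0, 1.581]
ft_force: [0.5, 0.2, -0.8]
opening: 0.004
grip_force: 0.0
```

Request:
{"fn": "step_arm", "kwargs": {
  "plan": [
    [[0,0,3,0,-1],[0,0,6,0,-1],[0,0,9,0,-1],[0,0,9.5,0,-1],[0,0,9.5,0,-1]]
  ]
}}

```text
t: 13.15
eef_pos: [523.6, -12.4, 59.2]
tcp_rot: [3.14, 0.0, 1.58]
ft_force: [1.7, 0.1, 3.3]
opening: 0.004
grip_force: 2.0
```

Request:
{"fn": "step_arm", "kwargs": {
  "plan": [
    [[0,0,1,0,-1],[0,0,2,0,-1],[0,0,2.5,0,-1],[0,0,2.5,0,-1]]
  ]
}}

```text
t: 13.48
eef_pos: [523.7, -12.4, 58.3]
tcp_rot: [3.139, 0.0, 1.581]
ft_force: [-3.1, 0.2, 26.0]
opening: 0.008
grip_force: 13.1
```

26 N with the travel ended, so the button is fully in. Releasing, then returning to the cover.

Request:
{"fn": "step_arm", "kwargs": {
  "plan": [
    [[0,0,-25,0,-1],[0,0,-60,0,-0.35],[0,0,-90,0,-0.35],[0,0,-100,0,-0.35],[0,0,-100,0,-0.35]]
  ]
}}

```text
t: 13.9
eef_pos: [523.7, -12.4, 158.6]
tcp_rot: [3.138, 0.001, 1.581]
ft_force: [0.5, 0.3, -0.4]
opening: 0.228
grip_force: 0.0
```

```bash
python3 -c "
from h import *
to(636,-79,80,111)"
```

```text
t 13.9 pos [523.7 -12.4 158.6] yaw 90.6 rp [3.138e+00 1.000e-03] F [ 0.5  0.3 -0.4] op 0.228 shift [-67.7 111.7] 78.6 turn -20.4
```

Request:
{"fn": "step_arm", "kwargs": {
  "plan": [
    [[-17,28,0,-5,-0.1],[-34,56,0,-10,-0.1],[-51,84,0,-15,-0.1],[-68,112,0,-20,-0.1],[-68,112,0,-20,-0.1],[-68,112,0,-20,-0.1],[-68,112,0,-20,-0.1]]
  ]
}}

```text
t: 14.48
eef_pos: [634.6, -78.9, 154.5]
tcp_rot: [-3.139, -0.002, 1.928]
ft_force: [-0.3, 0.9, 0.7]
opening: 0.449
grip_force: 0.0
```

```bash
python3 -c "
from h import *
th=np.radians(287)
print(proj('wrist',[[606.9+85*np.cos(th),.7+85*np.sin(th),101.5],[606.9,.7,73.5]]))
cv2.imwrite('pics/w4.png',env.read_camera('wrist'))
to(636,-79,80,111)"
```

```text
[[316.76019211 263.68548019]
 [325.11842005 124.45023513]]
t 14.53 pos [634.5 -78.7 155.1] yaw 110.5 rp [-3.139e+00 -1.000e-03] F [ 0.2  0.3 -0.4] op 0.452 shift [-0.8  1.3] 75.1 turn -0.5
```

View pics/w4.png

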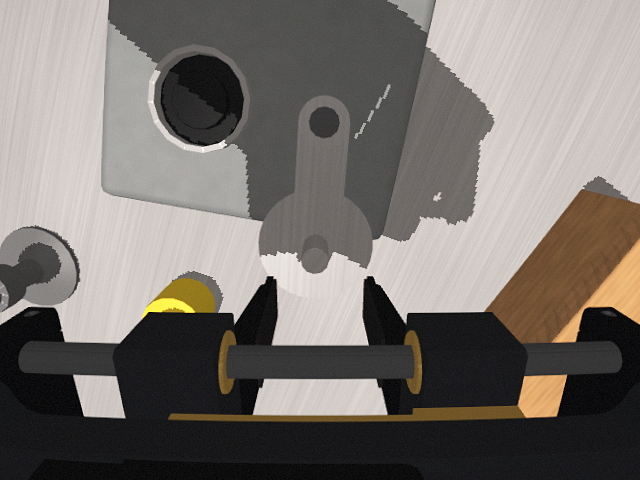

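The knob at (315,263) sits between the open fingers, so I'll go down and swing the cover back.

Request:
{"fn": "step_arm", "kwargs": {
  "plan": [
    [[0,0,35,0,-0.1],[0,0,70,0,-0.1],[0,0,76,0,-0.35],[0,0,76,0,-0.35],[0,0,76,0,-0.35]]
  ]
}}

```text
t: 14.95
eef_pos: [635.8, -78.9, 81.5]
tcp_rot: [3.141, 0.0, 1.93]
ft_force: [-1.2, 0.2, -0.1]
opening: 0.338
grip_force: 0.0
```

Request:
{"fn": "step_arm", "kwargs": {
  "plan": [
    [[0.5,-10,0,7,-0.35],[2.5,-20,0,14,-0.35],[5.5,-30,0,21,-0.35],[10,-40,0,28,-0.35],[15.5,-49,0,35,-0.35],[22,-57,0,42,-0.35],[29,-64,0,49,-0.35],[29,-64,0,49,-0.35]]
  ]
}}

```text
t: 15.62
eef_pos: [565.2, -74.1, 82.7]
tcp_rot: [3.139, -0.001, 1.069]
ft_force: [-0.4, -0.5, -0.1]
opening: 0.324
grip_force: 0.0
```

Run:
```python
from h import *
th=np.radians(242);to(606.9+85*np.cos(th),.7+85*np.sin(th),78,62)
pin=np.array([606.9,.7]);s=env.state();p=np.array(s["eef_pos"])[:2];a=s["tcp_rot"][2]
R=np.array([[np.cos(a),np.sin(a)],[np.sin(a),-np.cos(a)]])
for d in range(235,183,-7):
    th=np.radians(d);q=pin+85*np.array([np.cos(th),np.sin(th)]);print(d,(R.T@(q-p)).round(1))
```

```text
t 15.62 pos [565.2 -74.1  82.7] yaw 61.2 rp [ 3.139e+00 -1.000e-03] F [-0.4 -0.5 -0.1] op 0.324 shift [0.6 1.7] 4.7 turn -0.8
235 [ 1.1 -8.7]
228 [  2.9 -18.9]
221 [  5.9 -28.9]
214 [ 10.1 -38.4]
207 [ 15.4 -47.3]
200 [ 21.7 -55.5]
193 [ 29.  -62.9]
186 [ 37.2 -69.3]
```

Request:
{"fn": "step_arm", "kwargs": {
  "plan": [
    [[1,-9,2,6,-0.35],[3,-19,2,13,-0.35],[6,-29,2,20,-0.35],[10,-38.5,2,27,-0.35],[15.5,-47.5,2,34,-0.35],[21.5,-55.5,2,41,-0.35],[29,-63,2,48,-0.35],[29,-63,2,48,-0.35]]
  ]
}}

```text
t: 16.28
eef_pos: [524.6, -18.1, 79.9]
tcp_rot: [3.141, -0.002, 0.236]
ft_force: [-0.1, 0.2, 0.6]
opening: 0.326
grip_force: 0.0
```

Run:
```python
from h import *
for d in (190,186,182):
    th=np.radians(d);to(606.9+85*np.cos(th),.7+85*np.sin(th),80,d-180)
```

```text
t 16.28 pos [524.6 -18.1  79.9] yaw 13.5 rp [ 3.141e+00 -2.000e-03] F [-0.1  0.2  0.6] op 0.326 shift [-0.4 -4.2] -0.1 turn 3.5
t 16.28 pos [524.6 -18.1  79.9] yaw 13.5 rp [ 3.141e+00 -2.000e-03] F [-0.1  0.2  0.6] op 0.326 shift [  0.2 -10.1] -0.1 turn 7.5
t 16.28 pos [524.6 -18.1  79.9] yaw 13.5 rp [ 3.141e+00 -2.000e-03] F [-0.1  0.2  0.6] op 0.326 shift [  1.1 -16. ] -0.1 turn 11.5
```

Request:
{"fn": "step_arm", "kwargs": {
  "plan": [
    [[0,-4,0,3,-0.35],[0,-7,0,6,-0.35],[0,-9,0,7,-0.35],[0,-9,0,7,-0.35]]
  ]
}}

```text
t: 16.62
eef_pos: [522.6, -10.4, 79.2]
tcp_rot: [3.141, -0.001, 0.12]
ft_force: [0.1, 0.7, 0.4]
opening: 0.324
grip_force: 0.0
```

Request:
{"fn": "step_arm", "kwargs": {
  "plan": [
    [[0,-1,0,0,-0.35],[0,-2,0,0,-0.35],[0,-3,0,0,-0.35],[0,-3,0,0,-0.35]]
  ]
}}

```text
t: 16.95
eef_pos: [521.6, -7.3, 78.5]
tcp_rot: [3.142, -0.0, 0.116]
ft_force: [0.2, -0.3, 1.3]
opening: 0.324
grip_force: 0.1
```

Request:
{"fn": "step_arm", "kwargs": {
  "plan": [
    [[0,-1,0,0,-0.35],[0,-2,0,0,-0.35],[0,-3,0,0,-0.35],[0,-3,0,0,-0.35]]
  ]
}}

```text
t: 17.28
eef_pos: [521.6, -6.5, 78.5]
tcp_rot: [3.138, -0.0, 0.116]
ft_force: [-1.1, -21.5, 0.4]
opening: 0.327
grip_force: 10.7
```

The cover is at its stop (21 N sideways). I'll back off, open, rise and check.

Request:
{"fn": "step_arm", "kwargs": {
  "plan": [
    [[0,6,0,0,-0.35],[0,8,0,0,0.2],[0,9,0,0,0.3],[0,9,0,0,0.3],[0,9,-40,0,0.3],[0,9,-80,0,0.3],[0,9,-110,0,0.3],[0,9,-110,0,0.3]]
  ]
}}

```text
t: 17.95
eef_pos: [524.3, -13.1, 193.9]
tcp_rot: [3.139, -0.008, 0.115]
ft_force: [0.4, -0.7, 0.2]
opening: 0.646
grip_force: 0.0
```

Request:
{"fn": "step_arm", "kwargs": {
  "plan": [
    [[-25,25,-30,0,0.3],[-50,50,-60,0,0.3],[-70,75,-80,0,0.3],[-70,100,-80,0,0.3],[-70,130,-80,0,0.3],[-70,160,-80,0,0.3],[-70,190,-80,0,0.3],[-70,190,-80,0,0.3]]
  ]
}}

```text
t: 18.62
eef_pos: [474.8, -213.7, 267.8]
tcp_rot: [3.141, 0.0, 0.112]
ft_force: [0.2, 0.7, -0.8]
opening: 0.647
grip_force: 0.0
```

Run:
```python
from h import *
s=env.state();print(s["t"],s["eef_pos"],s["ft_force"])
cv2.imwrite("pics/top5.png",cv2.resize(env.read_camera("top")[180:340,225:535],None,fx=2.5,fy=2.5,interpolation=cv2.INTER_CUBIC))
th=np.radians(189.9)
P=[[606.9+85*np.cos(th),.7+85*np.sin(th),101.5],[525.7,169.3,135]]
print(((proj("top",P)-[225,180])*2.5).round(1))
```

```text
18.6167 [ 474.83207707 -213.66935026  267.79430915] [ 0.20153417  0.69654736 -0.82622657]
[[332.3 178.9]
 [130.4 168.1]]
```

View pics/top5.png

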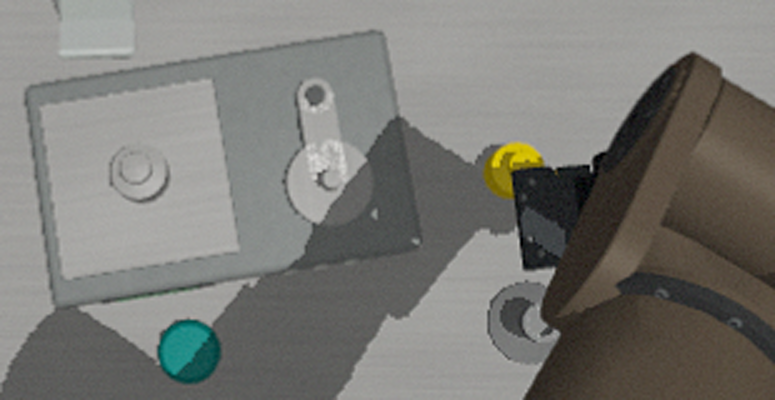

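The weight stands mid-pan (137,168), the cover knob at (330,179) matches the closed prediction (332,179), and the arm is clear. Handing in.

```bash
python3 -c "
from cell import env
print(env.job_done())"
```

```text
the job is handed in; nothing more can be done
None
```

The job is handed in at about 18.7 s of the 72 s allowed; no verdict came back, but the last picture showed the larger weight upright mid-pan and the cover shut over the port, after the button had been pressed fully in and released, and I saw no bystander disturbed.

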